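# Put the upper tier on the serving stand

## Task

Put the upper tier of the two-tier serving stand back on: lower its hub over the tall post, keeping it level so that it does not bind, until its foot rests on the cross pin, then turn it gently under light pressure until its slots drop over the pin and it sits fully home on the shoulder. Let go of it, do not force or drop it, and leave the things standing around where they are.

Things in the scene. Friction and masses are not known exactly. Their poses are not given: they have to be found in the camera images.
- stand: Lower half of the serving stand, fixed: white dish (170 mm across, 14 mm high); in its middle a pale wooden column with a flat shoulder (56 mm across) 55 mm above the worktop, and on it a vertical steel post 12 mm thick, its round tip 160 mm above the worktop. Origin: on the post axis at the underside (worktop height), z up. Its yaw tells nothing about the cross pin.
- pin_center (a point): Middle of the steel cross pin, on the post axis just above the shoulder: straight, level, 44 mm from end to end, 7 mm thick, its top 8 mm above the shoulder (63 mm above the worktop). It cannot turn. Which way it points differs each time and is NOT given by this entry's orientation: look, or feel for it by turning the tier on it.
- tier_center (a point): Upper tier, loose, about 0.3 kg, upright on the flat black hob, whose top is 5 mm above the worktop. This point: on the axis of its pale wooden round hub, 42.5 mm above the tier's underside. The hub is 28 mm across, its top 85 mm above the underside, with a 14 mm bore right through. Grip the hub 50 to 80 mm above the underside; gripped 70 mm up, the post ends 35 mm above the grip once home.
- tier: The same tier; origin: middle of its underside, z up along the bore. White dish 130 mm across, 14 to 30 mm above the underside. Below it a 40 mm square foot, cut from below by two crossing slots along the tier's x and y, 11 mm wide, 14 mm deep: it fits over the pin every quarter turn (0.08 rad play), at most 1/8 turn away. Underside 63 mm up when on the pin, 55 mm when home.
- salt_shaker_center (a point): Salt shaker, 44 mm across and 90 mm tall, loose; this point is at its centre. Not to be disturbed.
- spice_jar_center (a point): Spice jar with a red cap, 45 mm across and 106 mm tall, loose; this point is at its centre. Not to be disturbed.
- egg_timer_center (a point): Red and white kitchen timer, 61 mm across and 52 mm tall, loose; this point is at its centre. Not to be disturbed.
- candle_center (a point): Tea light, 38 mm across and 15 mm tall, loose; this point is at its centre. Not to be disturbed.

How it is judged:
By the outcome, as a careful person would: the job done as asked, in the order asked, and still so for the second after the job is handed in, with the robot touching nothing.
It also fails if it takes over 67 s, if anything falls off the work surface, if the arm or the gripper's body presses on something with over 40 N, if the wrist force passes 120 N, or if a joint passes its speed limit or range.

## Robot

A 6-joint arm with a two-finger parallel gripper is mounted at the origin on a cart in front of the work surface, level with it; the furniture and walls round the work are solid. World frame = base frame: x ahead of the robot, y to its left, z up, the work surface at z = 0. Lengths are in mm, angles in degrees, forces in N, time in s.
With the tool pointing down it reaches from about 350 to 850 mm from the base axis. Payload 8.1 kg.
Tool frame: the origin (TCP) lies between the finger pads; the fingertips stand ahead of it and the grasp point (between the pads) lies 2 mm behind it (nose_length is the z of the fingertips in the tool frame, in mm); z points along the fingers, y is the direction in which the jaws open and shut (so a half turn about z gives the same grasp; the last joint's range is limited). The gripper opens to 85 mm and grips with 20 to 120 N. Pads are 22 mm wide; open, the fingers measure 114 mm over their backs; the gripper's body (76 mm by 85 mm) begins 54 mm behind the grasp point. The pads swing forward as they close: fully open they stand 13 mm farther back than shut.
Start: joints at [-71.872, 7.471, 85.268, -0, 87.261, -4.893], TCP at [234.665, -552.212, 248.292] pointing down, gripper open.
Joint ranges: [-169.43, 169.43], [-51.17, 129.36], [1.28, 143.12], [-76.62, 256.62], [0, 156.53], [-152.29, 152.29]. Speed limits (degrees/s): [136.94, 136.94, 159.86, 180, 180, 180].

## Interface

Orientations are given as [roll, pitch, yaw] about the fixed x, y, z axes, in that order (R = Rz(yaw) Ry(pitch) Rx(roll)).
In Python, from bench import * gives the robot as it stands.
- The arm moves only by the tool jog_arm, never from a script. Its argument "plan" is a list of rows, each a list of 3 entries, a list of its own where there are three numbers: the turn, a rotation vector about the tool's x, y, z in degrees, then the shift along the tool's x, y, z in m, then the gripper's target within -1 to 1 (fully open at 1, half-way at 0, shut at -1). A call has 1 to 12 rows; each row is the pose to reach, as a shift and turn from the pose commanded when the call began, along the tool's axes at that moment; what a row does not reach only later rows make up. A row lasts 1/8 s, in which the tool goes at most 62.5 mm and 10.7 degrees, less where a joint would pass 70% of its speed; a pose out of reach is approached as far as the arm can. A call with a gripper value outside its range is refused whole. The fingers move at their own pace and stop on an object; "force" is the grip in N (left out, the last holds). Time passes only in rows, so rows that repeat a pose let the fingers close. It gives the time, the measured TCP pose, the force and the opening at its end, in the units of the state.
- sense(): the state, without advancing time (a new reading comes with each control period).
- snapshot(name): name is "side" or "top" or "wrist"; returns (picture, depth): 400x640x3 uint8, blue, green, red; 400x640 float32, mm along the optical axis (not along the pixel's ray), 0 where there is no reading.
- camera_info(name): a dict with "fov_y" (degrees; the focal length in pixels is half the picture's height over the tangent of half this angle, whatever the lens; pixels are square), "cx", "cy" (the principal point, pixels), "origin" and "orientation" of the camera in the world. Camera axes: x right, y down, z forward; pixel columns grow to the right and rows downward; lengths in mm; the calibration is good to about 2 mm. A picture is of the moment at which its call begins: read the wrist's pose just before it. camera_info takes no time and is no camera call; for the wrist camera it gives the pose at the moment of the call.
- hand_in(): hands the job in, once; it reports no verdict.
The state is a dict: "time": time; "joint_pos": joint angles; "qd": joint speeds; "joint_efforts": joint torques, N m; "tool_pos": TCP position; "tcp_rot": TCP orientation; "ft_force": force on the tool from outside, world axes, zero at the start; "wrist_torque": the same for the moment, N m; "finger_gap": finger opening in mm.
Only numpy, scipy, OpenCV 4.12 (cv2) and the standard library are available. Lean on these libraries where they do the work, as an engineer would, in place of code of your own. Each camera call takes 0.05 s, during which the arm holds its last target.

## Working session

There is one attempt and no reset: what is moved stays moved. The work goes in short steps, Python scripts to look and compute and a tool call to move; the robot and the scene stay as the last step left them, time stands still between calls to the robot, and variables do not carry over. Pictures are saved under pics/ and viewed, and the job is handed in when it is done.

Besides the shell and the picture viewer there is one more tool, called after ">>>" as name([rows], argument=value, ...), one row to a line, values as JSON. jog_arm: Moves the arm, as the interface text tells. Its arguments: {"type":"object","properties":{"plan":{"type":"array","items":{"type":"array"}},"force":{"type":"number"}},"required":["plan"]}

```bash
ls; mkdir -p pics; python3 - <<'E'
from bench import *
import cv2,numpy as np
s=sense();print(s)
for n in ["side","top","wrist"]:
    ci=camera_info(n);print(n,ci)
    p,d=snapshot(n);cv2.imwrite(f"pics/{n}0.png",p);np.savez(f"pics/{n}0.npz",p=p,d=d,o=ci["origin"],r=ci["orientation"])
E
```

```text
pics
{'time': 0.0, 'joint_pos': array([-7.18719187e+01,  7.51580612e+00,  8.53289415e+01,  1.84078999e-04,
        8.72606025e+01, -4.89181002e+00]), 'qd': array([ 0.07458797,  0.0435866 , -0.03213311,  0.05781478,  0.0242588 ,
       -0.1446128 ]), 'joint_efforts': array([ 3.05003399e-03, -5.69399285e+01, -5.00551522e+01, -6.17503974e-05,
        1.45135805e-02,  1.89205230e-05]), 'tool_pos': array([ 234.50477599, -551.72072791,  247.24035231]), 'tcp_rot': array([-1.79895049e+02, -9.16686251e-03,  2.30198739e+01]), 'ft_force': array([-0.41421563,  0.21723623,  0.32439135]), 'wrist_torque': array([ 0.01059484, -0.0143592 ,  0.04923075]), 'finger_gap': 85.31614171145478}
side {'fov_y': 44.68558185969897, 'cx': 326.19459130012945, 'cy': 197.45140171817937, 'origin': array([ 332.86864779, -423.32465313, 1082.09114638]), 'orientation': array([-151.66551197,   -0.25197031,  -25.41579591])}
top {'fov_y': 56.86723222134021, 'cx': 315.4138173729829, 'cy': 193.20943811509485, 'origin': array([445.89655667,  80.56131387, 895.82679839]), 'orientation': array([-172.14411195,   -1.88365838,  -88.65054068])}
wrist {'fov_y': 58.59517564696733, 'cx': 316.5333631757587, 'cy': 193.5821617539059, 'origin': array([ 297.86297709, -525.72874747,  373.97405244]), 'orientation': array([ 1.64574093e+02,  9.41848096e-02, -6.70064438e+01])}
```

View pics/side0.png

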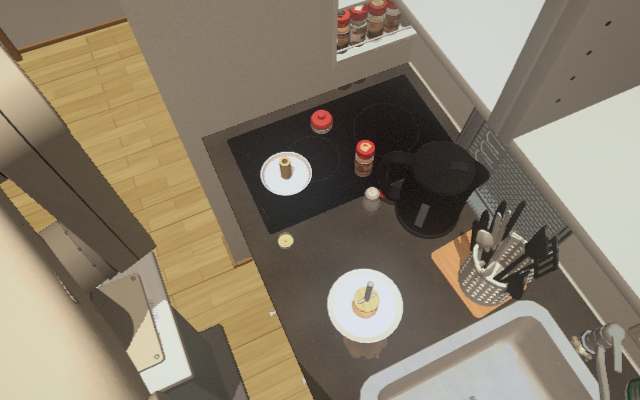

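View pics/top0.png

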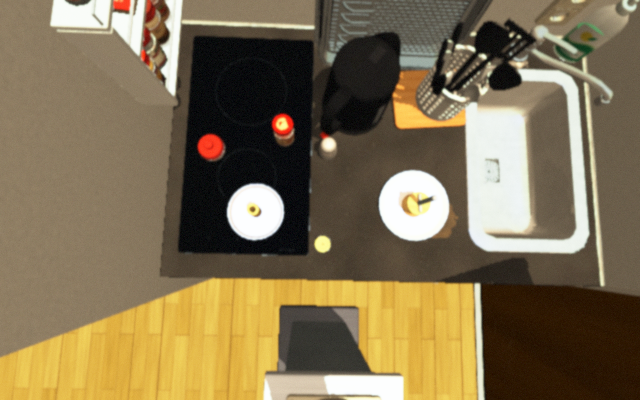

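View pics/wrist0.png

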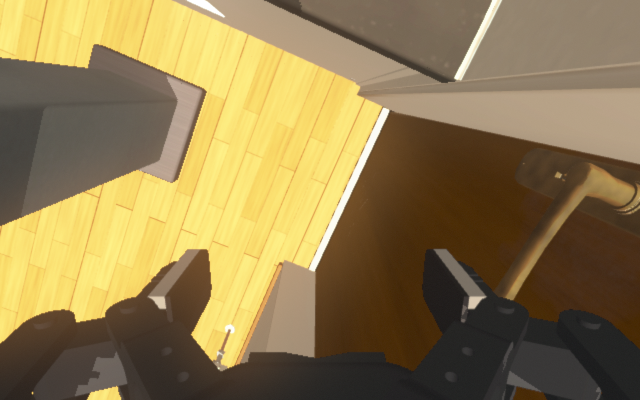

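```bash
cat > h.py <<'E'
import numpy as np,cv2
from scipy.spatial.transform import Rotation as R
FOV=dict(side=44.68558185969897,top=56.86723222134021,wrist=58.59517564696733)
C=dict(side=(326.194591,197.451402),top=(315.413817,193.209438),wrist=(316.533363,193.582162))
def load(f):
    z=np.load(f"pics/{f}.npz");return z['p'],z['d'],z['o'],R.from_euler('xyz',z['r'],degrees=True).as_matrix()
def foc(n):return 200/np.tan(np.radians(FOV[n]/2))
def cloud(f,n):
    p,d,o,r=load(f);v,u=np.mgrid[0:400,0:640]
    q=np.stack([(u-C[n][0])/foc(n)*d,(v-C[n][1])/foc(n)*d,d],-1)
    return p,d,q@r.T+o
def ray(f,n,u,v):
    p,d,o,r=load(f);x=r@np.array([(u-C[n][0])/foc(n),(v-C[n][1])/foc(n),1]);return o,x/np.linalg.norm(x)
def tri(rs):
    A=sum(np.eye(3)-np.outer(x,x) for o,x in rs);b=sum((np.eye(3)-np.outer(x,x))@o for o,x in rs)
    P=np.linalg.solve(A,b);return P,[np.linalg.norm(np.cross(P-o,x)) for o,x in rs]
def atz(f,n,u,v,z):
    o,x=ray(f,n,u,v);return o+x*(z-o[2])/x[2]
def snap(n,f):
    from bench import snapshot,camera_info,sense
    s=sense();ci=camera_info(n);p,d=snapshot(n);cv2.imwrite(f"pics/{f}.png",p)
    np.savez(f"pics/{f}.npz",p=p,d=d,o=ci["origin"],r=ci["orientation"]);return s
def crop(f,u0,v0,w,h,k):
    p=load(f)[0][v0:v0+h,u0:u0+w];cv2.imwrite(f"pics/{f}_c{u0}_{v0}.png",cv2.resize(p,None,fx=k,fy=k,interpolation=cv2.INTER_CUBIC))
E
python3 - <<'E'
from h import *
for f,n in (("side0","side"),("top0","top")):
    p,d,w=cloud(f,n)
    g=p.astype(int);br=g.min(-1)
    for name,(u0,u1,v0,v1) in dict(stand=dict(side=(320,410,262,345),top=(375,455,165,245))[n] and (None,)*4 if 0 else dict(side=(320,410,262,345),top=(375,455,165,245))[n],tier=dict(side=(255,318,145,200),top=(220,290,178,245))[n]).items() if 0 else [("stand",dict(side=(320,410,262,345),top=(375,455,165,245))[n]),("tier",dict(side=(255,318,145,200),top=(220,290,178,245))[n])]:
        W=w[v0:v1,u0:u1].reshape(-1,3);D=d[v0:v1,u0:u1].ravel()
        W=W[D>0];print(f,name,np.percentile(W[:,2],[1,20,50,80,99,100]).round(1))
        for lo,hi in ((8,25),(18,45),(50,60),(60,100),(80,98),(100,175)):
            S=W[(W[:,2]>lo)&(W[:,2]<hi)]
            if len(S):print(lo,hi,len(S),S.min(0).round(1),S.max(0).round(1),S.mean(0).round(1))
crop("side0",315,255,100,100,6);crop("top0",370,160,100,100,6);crop("top0",215,170,80,80,6);crop("side0",250,140,80,80,6)
a=np.hstack([cv2.imread("pics/side0_c315_255.png"),cv2.imread("pics/top0_c370_160.png")]);cv2.imwrite("pics/stand0.png",cv2.resize(a,(800,400)))
E
```

```text
side0 stand [ -3.1   0.7   5.6  10.7 107.7 163.5]
8 25 1860 [ 462.5 -270.     8. ] [ 631.2 -102.    23.7] [ 546.3 -188.2   11.4]
18 45 34 [ 462.7 -269.7   18. ] [ 625.5 -103.2   23.7] [ 529.9 -191.6   19. ]
50 60 387 [ 518.8 -214.    50.1] [ 574.3 -158.6   60. ] [ 544.3 -189.    55.8]
60 100 77 [ 524.7 -200.7   60. ] [ 568.  -172.    97.1] [ 543.9 -187.9   69.6]
80 98 15 [ 540.3 -192.6   81.1] [ 550.4 -183.9   97.1] [ 543.4 -189.3   90.3]
100 175 81 [ 539.9 -192.8  100.5] [ 551.9 -180.8  163.5] [ 544.3 -188.7  138.6]
side0 tier [ 1.3  5.  21.8 28.1 90.2 95.4]
8 25 688 [429.  105.6   8. ] [628.9 316.6  25. ] [520.6 196.9  18.9]
18 45 1583 [454.4 126.9  18.4] [583.  256.8  44.8] [518.5 192.   27.6]
50 60 25 [505.1 176.8  50.5] [529.9 194.9  59. ] [515.7 181.8  54.8]
60 100 156 [505.  176.5  60.8] [532.  205.2  95.4] [517.5 187.7  81.6]
80 98 96 [505.1 177.9  80. ] [532.  205.2  95.4] [518.3 189.7  88.4]
top0 stand [ -2.8   0.3   5.3  10.2 118.  162.3]
8 25 1298 [ 462.1 -269.4    8. ] [ 629.9 -101.6   20.3] [ 545.7 -185.5   11.5]
18 45 10 [ 530.8 -171.3   18. ] [ 562.2 -163.7   20.3] [ 540.3 -166.1   18.9]
50 60 339 [ 518.8 -210.5   50.1] [ 572.5 -156.3   59.3] [ 544.9 -180.6   55.2]
60 100 73 [ 525.  -187.2   60.2] [ 566.7 -177.5   99.3] [ 545.9 -181.7   70.6]
80 98 16 [ 540.4 -185.6   82.1] [ 550.6 -177.5   98. ] [ 544.7 -180.1   89.8]
100 175 80 [ 540.6 -189.1  100.7] [ 551.7 -177.4  162.3] [ 545.4 -181.2  138.7]
top0 tier [ 2.1  5.1 22.5 26.9 90.5 96. ]
8 25 755 [441.9 115.    8. ] [603.8 285.9  25. ] [519.4 192.5  21.5]
18 45 2245 [454.9 129.6  19.8] [583.2 257.8  44.9] [518.8 194.7  27.3]
50 60 12 [506.3 180.4  50.2] [524.9 200.9  59.6] [517.7 191.5  55.8]
60 100 129 [505.3 180.   60.1] [532.2 207.4  96. ] [518.3 192.4  85.9]
80 98 99 [505.9 180.8  83.6] [532.2 207.4  96. ] [518.9 193.4  90.1]
```

View pics/side0_c315_255.png

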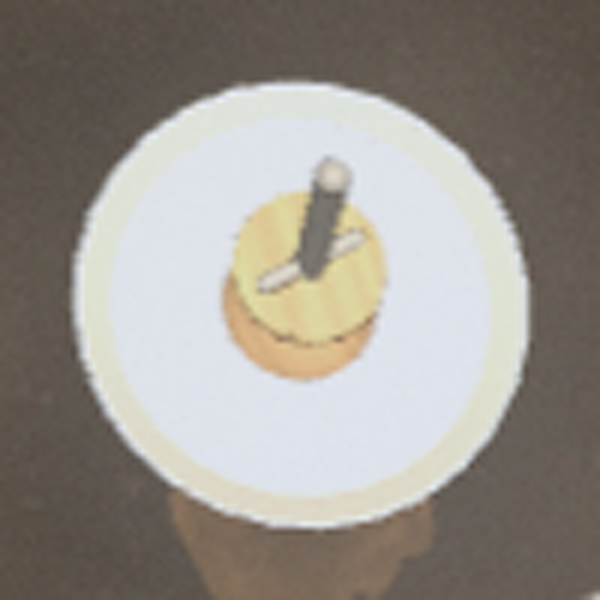

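View pics/top0_c370_160.png

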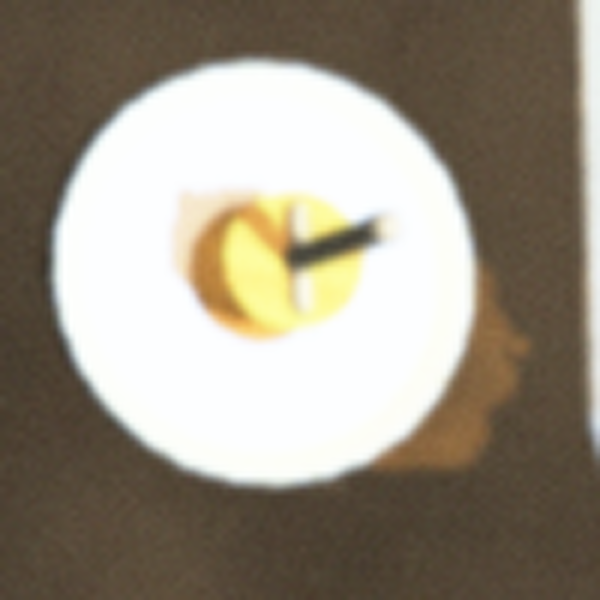

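View pics/top0_c215_170.png

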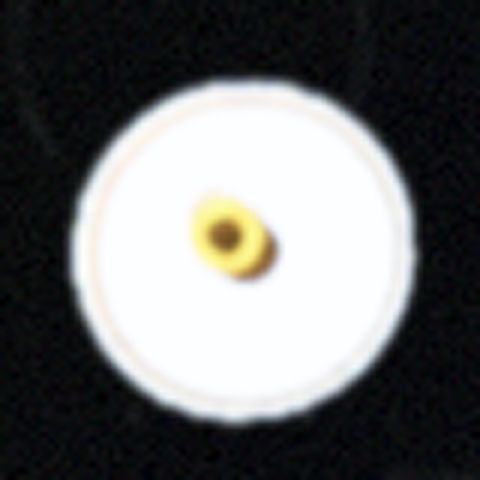

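View pics/side0_c250_140.png

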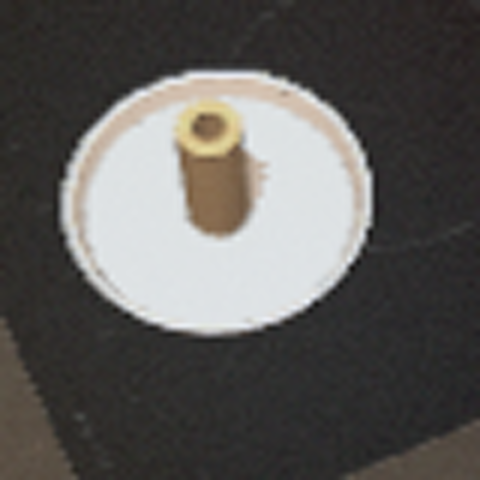

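```bash
python3 - <<'E'
from h import *
from scipy.optimize import least_squares
def s2(f,n,u0,v0,pts,k):return [ray(f,n,u0+(u+.5)/k-.5,v0+(v+.5)/k-.5) for u,v in pts]
# post tip (visible centre of tip ball), pin ends, hub bore
S=s2("side0","side",315,255,[(332,172),(260,288),(364,238),(316,272)],6)
T=s2("top0","top",370,160,[(390,228),(303,305),(300,208),(296,256)],6)
for i,nm in enumerate(["tip","pinA","pinB","postbase"]):
    print(nm,*[ (x.round(1) if hasattr(x,'round') else np.round(x,1)) for x in tri([S[i],T[i]])])
for L,nm in((S,'side'),(T,'top')):
    e=[o+x*(63-o[2])/x[2] for o,x in (L[1],L[2])];print(nm,'pin z63',e[0].round(1),e[1].round(1),((e[0]+e[1])/2).round(1),np.degrees(np.arctan2(*(e[1]-e[0])[1::-1])),np.linalg.norm(e[1]-e[0]))
a=s2("side0","side",250,140,[(209,127)],6);b=s2("top0","top",215,170,[(226,235)],6)
print("bore",tri(a+b))
def fit(P):
    P=P[:,:2];c=least_squares(lambda q:np.hypot(*(P-q[:2]).T)-q[2],[*P.mean(0),30],loss='soft_l1').x;return c.round(2)
for f,n,bx in(("side0","side",((315,255,415,350),(250,140,325,205))),("top0","top",((370,160,460,250),(215,170,295,250)))):
    p,d,w=cloud(f,n)
    for (u0,v0,u1,v1),(tz,nm) in zip(bx,(((5,22),"stand"),((15,40),"tier"))):
        g=(p[v0:v1,u0:u1].min(-1)>130).astype(np.uint8)
        c=max(cv2.findContours(g,0,1)[0],key=cv2.contourArea)[:,0]+[u0,v0]
        h=14 if nm=="stand" else 35
        P=np.array([atz(f,n,*q,h) for q in c]);print(f,nm,fit(P))
    for nm,(u0,v0,u1,v1),lo,hi in (("shoulder",bx[0],52,58),("hubtop",bx[1],87,93)):
        W=w[v0:v1,u0:u1].reshape(-1,3);W=W[(W[:,2]>lo)&(W[:,2]<hi)];
        print(nm,len(W),((W.min(0)+W.max(0))/2).round(1),W.mean(0).round(1))
E
```

```text
tip [ 546.3 -184.9  156.1] [0. 0.]
pinA [ 527.7 -186.2   55.5] [1.6 1.6]
pinB [ 567.5 -185.9   56.3] [0.7 0.7]
postbase [ 549.2 -187.2   45.6] [0.2 0.2]
side pin z63 [ 524.6 -187.8   63. ] [ 566.7 -187.5   63. ] [ 545.6 -187.6   63. ] 0.3670791341673605 42.02227901312812
top pin z63 [ 528.5 -184.2   63. ] [ 565.8 -183.6   63. ] [ 547.2 -183.9   63. ] 0.892496451800441 37.26406861280814
bore (array([519.56554328, 194.09394858,  86.40714707]), [np.float64(0.47419853061682843), np.float64(0.47419853061660666)])
side0 stand [ 545.98 -185.7    83.88]
side0 tier [517.89 192.07  63.72]
shoulder 321 [ 546.  -186.3   55.1] [ 544.5 -189.5   55.5]
hubtop 64 [518.9 191.6  89.9] [519.  190.7  90. ]
top0 stand [ 547.25 -184.26   85.7 ]
top0 tier [519.55 194.13  65.07]
shoulder 320 [ 545.7 -183.4   55. ] [ 545.1 -181.    55.2]
hubtop 93 [519.  194.1  89.9] [518.8 193.3  90.2]
```

>>> jog_arm([
  [[0,0,-6],[0.033,-0.0166,-0.004],1],
  [[0,0,-13],[0.076,-0.0381,-0.008],1],
  [[0,0,-20],[0.119,-0.0597,-0.012],1],
  [[0,0,-27],[0.162,-0.0813,-0.016],1],
  [[0,0,-34],[0.205,-0.103,-0.02],1],
  [[0,0,-41],[0.25,-0.1255,-0.024],1],
  [[0,0,-48],[0.295,-0.148,-0.028],1],
  [[0,0,-55],[0.34,-0.1706,-0.032],1],
  [[0,0,-62],[0.385,-0.1932,-0.032],1],
  [[0,0,-67],[0.43,-0.216,-0.032],1],
  [[0,0,-67],[0.43,-0.216,-0.032],1],
  [[0,0,-67],[0.43,-0.216,-0.032],1],
])

```text
time: 1.65
tool_pos: [545.7, -185.2, 279.8]
tcp_rot: [-179.9, 0.0, 90.0]
ft_force: [-0.5, -0.3, -0.9]
finger_gap: 85.6
```

```bash
python3 - <<'E'
from h import *
s=snap("wrist","w1");print(s["time"],s["tool_pos"],s["tcp_rot"],s["ft_force"],s["joint_pos"].round(1))
z=np.load("pics/w1.npz");print(z['o'],z['r'])
E
```

```text
1.65 [ 545.68544217 -185.23642018  279.83853915] [-1.79940701e+02  4.33364113e-03  9.00274137e+01] [-0.46348119 -0.26602433 -0.93707982] [-23.8   3.2  86.5  -0.   90.3 -23.9]
[ 547.14790434 -118.04011969  406.47687585] [ 1.64568676e+02  7.07346933e-02 -7.09593261e-04]
```

View pics/w1.png

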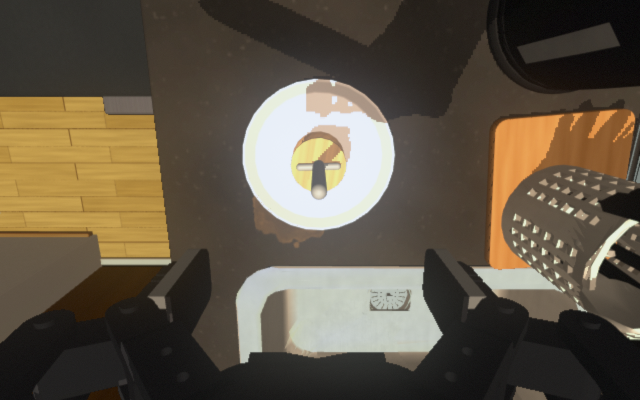

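>>> jog_arm([
  [[0,0,0],[0.025,-0.002,0],1],
  [[0,0,0],[0.07,-0.005,0],1],
  [[0,0,0],[0.125,-0.009,0.005],1],
  [[0,0,0],[0.18,-0.013,0.02],1],
  [[0,0,0],[0.235,-0.017,0.035],1],
  [[0,0,0],[0.29,-0.021,0.05],1],
  [[0,0,0],[0.335,-0.024,0.06],1],
  [[0,0,0],[0.365,-0.026,0.067],1],
  [[0,0,0],[0.3785,-0.027,0.07],1],
  [[0,0,0],[0.3785,-0.027,0.07],1],
  [[0,0,0],[0.3785,-0.027,0.07],1],
])

```text
time: 3.08
tool_pos: [519.3, 191.8, 210.7]
tcp_rot: [180.0, 0.0, 89.9]
ft_force: [0.4, 0.4, -0.7]
finger_gap: 85.5
```

```bash
python3 - <<'E'
from h import *
s=snap("wrist","w2");print(s["time"],s["tool_pos"],s["tcp_rot"],s["ft_force"],s["joint_pos"].round(1))
z=np.load("pics/w2.npz");print(z['o'],z['r'])
crop("w1",270,110,100,100,6);crop("w2",270,130,100,100,6)
E
```

```text
3.075 [519.33413129 191.83866939 210.73624723] [1.79962820e+02 2.02664049e-02 8.99343868e+01] [ 0.37549961  0.38978448 -0.67549193] [15.   1.4 95.6 -0.  83.  15.1]
[520.68843517 259.07525433 337.33245522] [ 1.64553149e+02 -2.24364289e-02 -9.34788539e-02]
```

View pics/w2.png

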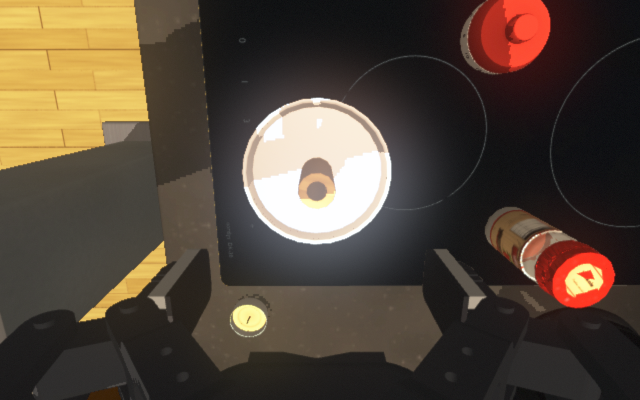

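View pics/w1_c270_110.png

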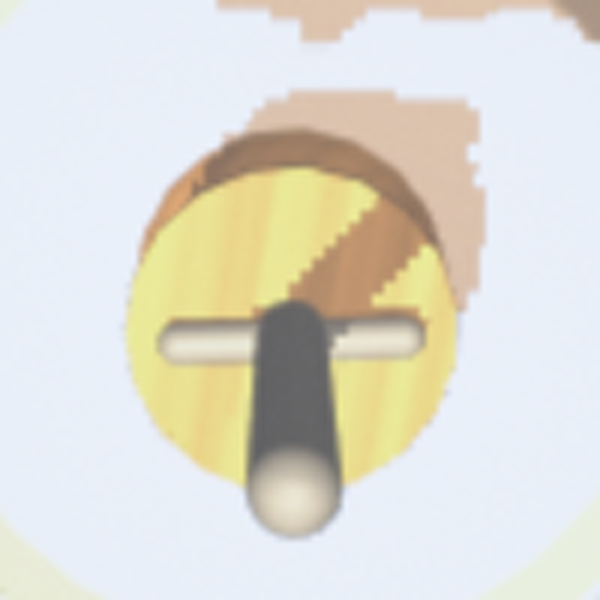

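View pics/w2_c270_130.png

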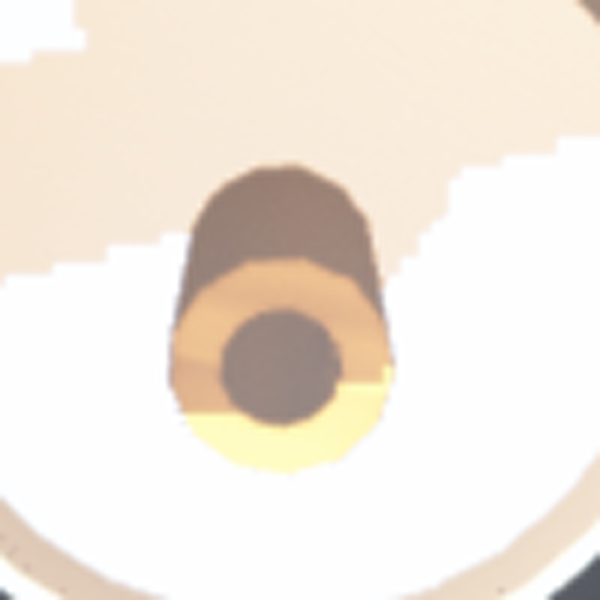

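```bash
python3 - <<'E'
from h import *
t=atz("w1","wrist",270+(294.5)/6-.5,110+(491.5)/6-.5,154);print("tip",t)
e=[atz("w1","wrist",270+u/6-.5,110+v/6-.5,63) for u,v in((160,344),(424,338))]
print("pin",e,(e[0]+e[1])/2,np.degrees(np.arctan2(*(e[1]-e[0])[1::-1])))
b=atz("w2","wrist",270+(281.5)/6-.5,130+(367)/6-.5,90);print("bore",b)
b=atz("w2","wrist",270+(281.5)/6-.5,130+(364)/6-.5,90);print("hub",b)
p,d,w=cloud("w1","wrist")
for f,m,lo,hi in(("w1",(110,210),150,170),("w2",(130,230),86,93),("w2",(100,250),32,38)):
    p,d,w=cloud(f,"wrist");W=w[m[0]:m[1],230:400].reshape(-1,3);W=W[(W[:,2]>lo)&(W[:,2]<hi)];print(f,len(W),W.min(0),W.max(0),(W.min(0)+W.max(0))/2)
cv2.imwrite("pics/w2z.png",cv2.resize(p[90:250,235:400],None,fx=4.5,fy=3.7,interpolation=cv2.INTER_CUBIC))
q=p[90:250,235:400];q=cv2.convertScaleAbs(np.clip(q.astype(float)-200,0,55)*4.6);cv2.imwrite("pics/w2z2.png",cv2.resize(q,None,fx=4.5,fy=3.7))
E
```

```text
tip [ 548.33923068 -186.08389534  154.        ]
pin [array([ 526.77429489, -185.67839721,   63.        ]), array([ 569.85020862, -184.67388188,   63.        ])] [ 548.31225175 -185.17613955   63.        ] 1.335875537570774
bore [520.59350556 192.90364464  90.        ]
hub [520.59414428 193.27526713  90.        ]
w1 230 [ 542.75528558 -191.1185078   150.41903768] [ 553.84007056 -179.27331234  161.63728199] [ 548.29767807 -185.19591007  156.02815983]
w2 877 [507.25493598 179.624949    86.1234587 ] [533.97579066 206.7650836   92.89377316] [520.61536332 193.1950163   89.50861593]
w2 2790 [456.23352621 128.53678473  32.00821143] [584.75973686 255.23512157  37.91053647] [520.49663153 191.88595315  34.95937395]
```

View pics/w2z2.png

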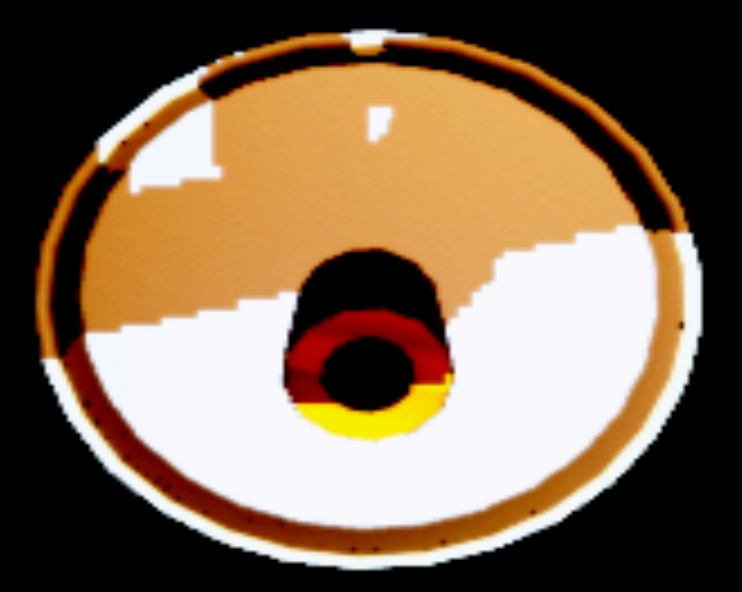

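>>> jog_arm([
  [[0,0,0],[0,0.001,0.03],1],
  [[0,0,0],[0,0.001,0.06],1],
  [[0,0,0],[0,0.001,0.09],1],
  [[0,0,0],[0,0.001,0.115],1],
  [[0,0,0],[0,0.001,0.13],1],
  [[0,0,0],[0,0.001,0.137],1],
  [[0,0,0],[0,0.001,0.137],1],
  [[0,0,0],[0,0.001,0.137],0.2],
], force=25)

```text
time: 4.12
tool_pos: [520.7, 193.4, 74.5]
tcp_rot: [179.9, -0.0, 90.0]
ft_force: [-0.3, -0.5, -0.3]
finger_gap: 70.0
```

```bash
python3 - <<'E'
from h import *
s=snap("wrist","w3");print(s["time"],s["tool_pos"],s["tcp_rot"],s["ft_force"],s["finger_gap"])
E
```

```text
4.125 [520.66464072 193.42344874  74.4930709 ] [ 1.79895637e+02 -2.79723038e-02  9.00205250e+01] [-0.32217408 -0.4558632  -0.2633285 ] 69.96157912681988
```

View pics/w3.png

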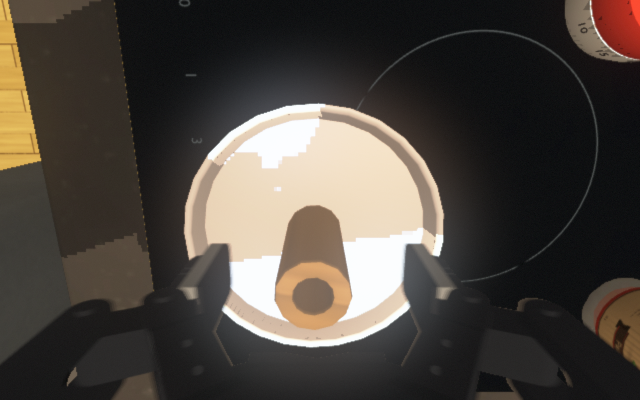

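>>> jog_arm([
  [[0,0,0],[0,0,0],-0.4],
  [[0,0,0],[0,0,0],-0.4],
  [[0,0,0],[0,0,0],-0.4],
  [[0,0,0],[0,0,0],-0.7],
  [[0,0,0],[0,0,0],-0.7],
  [[0,0,0],[0,0,0],-0.7],
  [[0,0,0],[0,0,0],-0.7],
], force=50)

```text
time: 5.05
tool_pos: [519.9, 193.4, 73.9]
tcp_rot: [180.0, -0.0, 90.0]
ft_force: [-4.1, 0.4, 6.8]
finger_gap: 27.2
```

```bash
python3 - <<'E'
from h import *
s=snap("wrist","w4");print(s["time"],s["tool_pos"],s["tcp_rot"],s["ft_force"],s["wrist_torque"],s["finger_gap"])
crop("w4",270,220,100,130,6)
E
```

```text
5.05 [519.91295383 193.42357649  73.92585904] [ 1.79982611e+02 -1.39515443e-02  9.00280823e+01] [-4.08788779  0.4014294   6.79586173] [-0.06672682  0.52021762 -0.01318516] 27.17122896928562
```

View pics/w4.png

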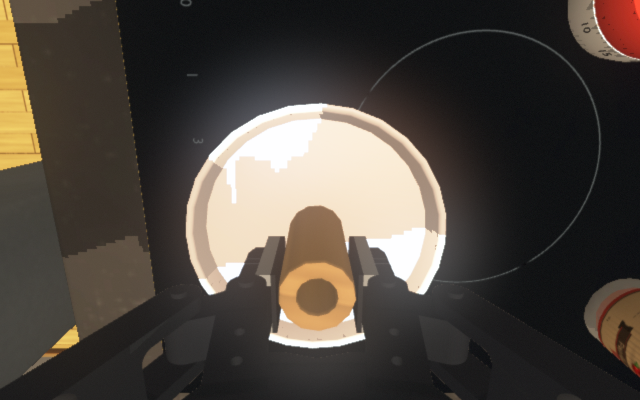

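>>> jog_arm([
  [[0,0,0],[0,0,-0.003],-0.7],
  [[0,0,0],[0,0,-0.012],-0.7],
  [[0,0,0],[0,0,-0.03],-0.7],
  [[0,0,0],[0,0,-0.06],-0.7],
  [[0,0,0],[0,0,-0.09],-0.7],
  [[0,0,0],[0,0,-0.12],-0.7],
  [[0,0,0],[0,0,-0.15],-0.7],
  [[0,0,0],[0,0,-0.17],-0.7],
  [[0,0,0],[0,0,-0.18],-0.7],
  [[0,0,0],[0,0,-0.18],-0.7],
  [[0,0,0],[0,0,-0.18],-0.7],
])

```text
time: 6.48
tool_pos: [519.2, 193.1, 251.8]
tcp_rot: [-179.9, 0.0, 90.0]
ft_force: [-0.1, -0.5, -3.9]
finger_gap: 26.9
```

```bash
python3 - <<'E'
from h import *
s=snap("wrist","w5");print(s["time"],s["tool_pos"],s["tcp_rot"],s["ft_force"],s["wrist_torque"],s["finger_gap"])
crop("w5",270,200,100,130,6);snap("side","s5");
E
```

```text
6.475 [519.18692101 193.05734042 251.81695144] [-1.79873926e+02  3.43625850e-02  9.00217036e+01] [-0.14198023 -0.47312807 -3.93583691] [0.0448052  0.04054529 0.00287065] 26.918356106922808
```

View pics/w5_c270_200.png

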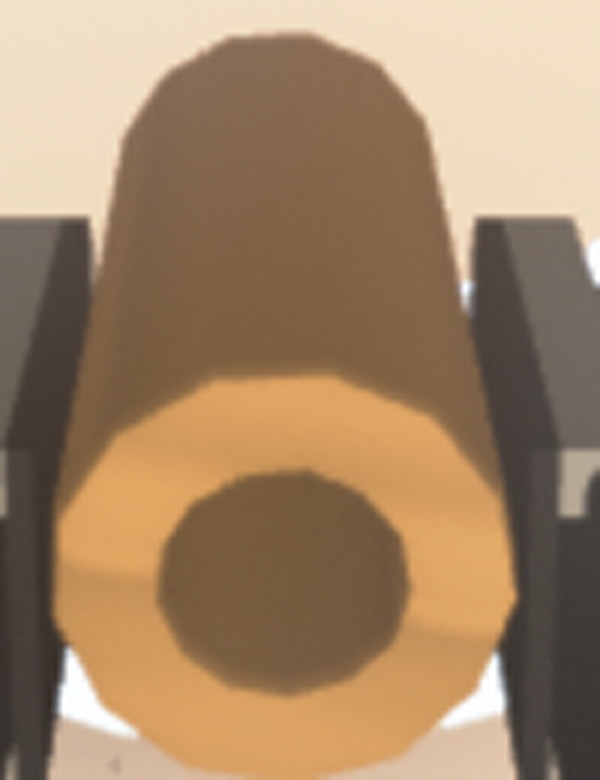

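View pics/s5.png

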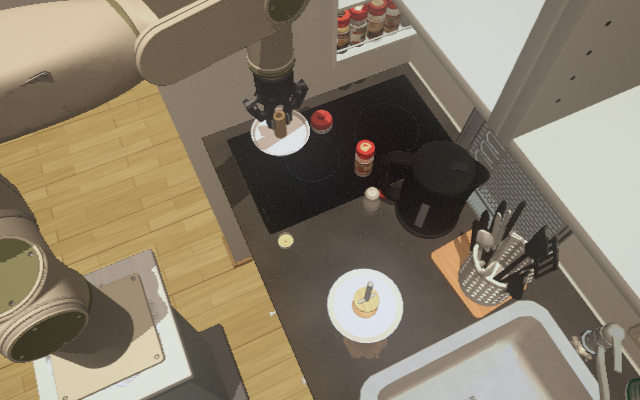

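```bash
python3 - <<'E'
from h import *
from scipy.optimize import least_squares
tp=np.array([519.19,193.06,251.82])
for m in((286,581),(285,578)):
    print("bore rel TCP",atz("w5","wrist",270+(m[0]+.5)/6-.5,200+(m[1]+.5)/6-.5,tp[2]+16.1)-tp)
p,d,w=cloud("w5","wrist")
W=w.reshape(-1,3);r=np.hypot(W[:,0]-tp[0],W[:,1]-tp[1])
u=(r<58)&(r>18)&(W[:,2]<tp[2]-20)&(W[:,2]>tp[2]-70);F=W[u]
print(np.percentile(F[:,2]-tp[2],[5,50,95]))
A=np.c_[F[:,:2]-tp[:2],np.ones(len(F))]
ok=np.abs(F[:,2]-np.median(F[:,2]))<4
c=np.linalg.lstsq(A[ok],F[ok,2],rcond=None)[0];print("plane slopes deg",np.degrees(c[:2]),c[2]-tp[2],ok.sum())
# same on w2, as a level reference
p,d,w=cloud("w2","wrist");W=w.reshape(-1,3);r=np.hypot(W[:,0]-520.3,W[:,1]-193.1);u=(r<55)&(r>18)&(abs(W[:,2]-25)<9);F=W[u];A=np.c_[F[:,:2]-[520.3,193.1],np.ones(len(F))]
md=np.median(F[:,2]);ok=abs(F[:,2]-md)<4
c=np.linalg.lstsq(A[ok],F[ok,2],rcond=None)[0];print("ref",np.degrees(c[:2]),c[2],ok.sum())
E
```

```text
bore rel TCP [ 1.58250648 -0.57997697 16.1       ]
bore rel TCP [ 1.5242025  -0.38311393 16.1       ]
[-49.01329337 -47.83883467 -46.12258768]
plane slopes deg [-0.66690288 -0.0568013 ] -47.7700912894758 22962
ref [-0.01852871 -0.00791749] 26.02351579810127 9839
```

>>> jog_arm([
  [[0,0,0],[-0.01,0.001,0],-0.7],
  [[0,0,0],[-0.035,0.0025,0],-0.7],
  [[0,0,0],[-0.075,0.005,0],-0.7],
  [[0,0,0],[-0.12,0.0085,0],-0.7],
  [[0,0,0],[-0.165,0.012,0],-0.7],
  [[0,0,0],[-0.21,0.015,0],-0.7],
  [[-0.2,0,0],[-0.255,0.018,0],-0.7],
  [[-0.4,0,0],[-0.3,0.0215,0],-0.7],
  [[-0.6,0,0],[-0.34,0.024,0],-0.7],
  [[-0.67,0,0],[-0.366,0.0262,0],-0.7],
  [[-0.67,0,0],[-0.377,0.027,0],-0.7],
  [[-0.67,0,0],[-0.3785,0.027,0],-0.7],
])

```text
time: 8.07
tool_pos: [546.7, -185.6, 253.0]
tcp_rot: [179.4, -0.0, 90.0]
ft_force: [-0.4, 0.2, -2.6]
finger_gap: 27.2
```

>>> jog_arm([
  [[0,0,0],[0,0,0],-0.7],
  [[0,0,0],[0,0,0],-0.7],
  [[0,0,0],[0,0,0],-0.7],
])

```text
time: 8.45
tool_pos: [547.1, -184.5, 253.4]
tcp_rot: [179.3, -0.0, 90.1]
ft_force: [-1.2, -0.4, -3.4]
finger_gap: 26.9
```

```bash
python3 - <<'E'
from h import *
s=snap("wrist","w6");print(s["time"],s["tool_pos"],s["tcp_rot"],s["ft_force"],s["wrist_torque"],s["finger_gap"])
s=snap("side","s6");print(s["tool_pos"],s["tcp_rot"]);s=snap("top","t6");print(s["tool_pos"],s["tcp_rot"])
crop("w6",270,200,100,130,6);crop("s6",310,200,130,130,6)
tp=s["tool_pos"]
p,d,w=cloud("w6","wrist")
W=w.reshape(-1,3);r=np.hypot(W[:,0]-tp[0],W[:,1]-tp[1])
u=(r<58)&(r>18)&(W[:,2]<tp[2]-20)&(W[:,2]>tp[2]-70);F=W[u]
A=np.c_[F[:,:2]-tp[:2],np.ones(len(F))]
ok=np.abs(F[:,2]-np.median(F[:,2]))<4
c=np.linalg.lstsq(A[ok],F[ok,2],rcond=None)[0];print("plane slopes deg",np.degrees(c[:2]),c[2]-tp[2],ok.sum())
E
```

```text
8.45 [ 547.0677168  -184.51980557  253.38580095] [ 1.79323334e+02 -2.07165871e-03  9.00848050e+01] [-1.24381023 -0.39491293 -3.36956461] [-0.00950985 -0.04323576 -0.00776192] 26.88396427958426
[ 547.05578866 -184.66860743  253.38080249] [ 1.79322793e+02 -1.62168389e-04  9.00691954e+01]
[ 547.03561792 -184.79006467  253.38447   ] [1.79323458e+02 1.77395028e-03 9.00624109e+01]
plane slopes deg [ 0.02792724 -0.15092153] -47.713251596801655 22888
```

View pics/s6.png

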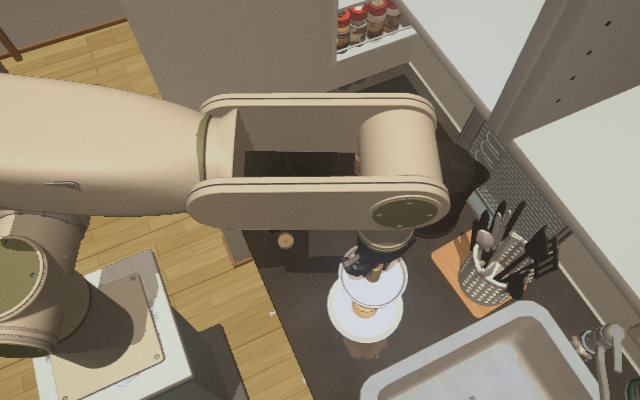

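View pics/t6.png

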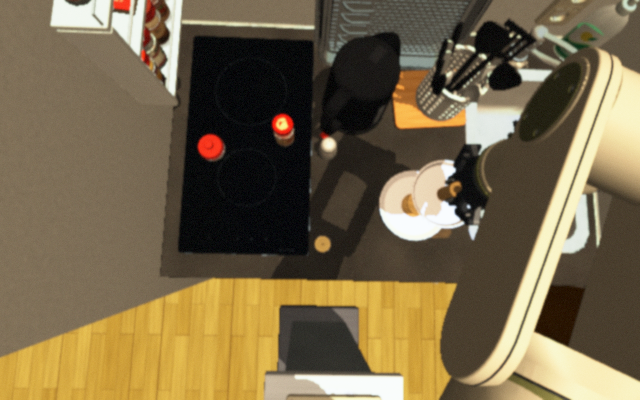

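View pics/w6_c270_200.png

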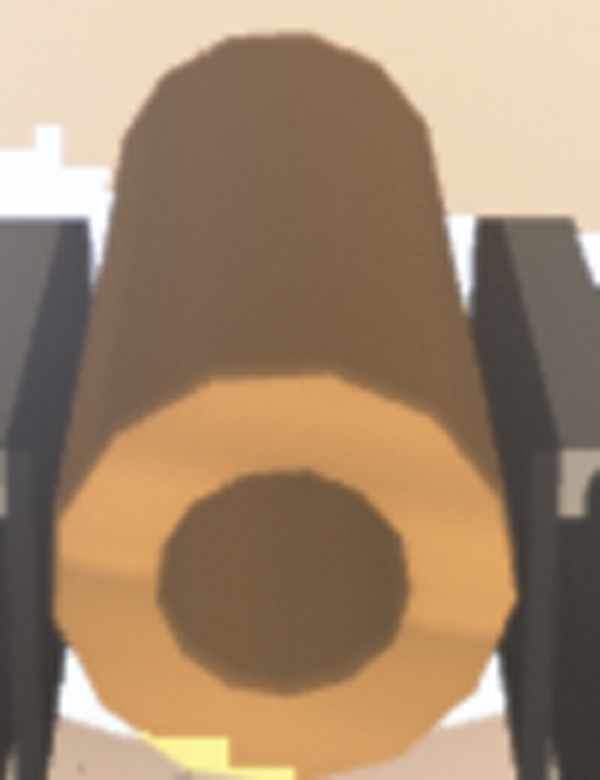

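```bash
python3 - <<'E'
from h import *
for m in((286,581),(285,578)):
    print("bore cam",atz("w6","wrist",270+(m[0]+.5)/6-.5,200+(m[1]+.5)/6-.5,253.38+16.1))
# rim ellipses: side/top camera of tier rim
from scipy.optimize import least_squares
for f,n in(("w6","wrist"),("side0","side"),("s6","side"),("t6","top")):
    pass
p,d,w=cloud("w6","wrist");m=(w[...,2]>253.4-47.7-3)&(w[...,2]<253.4-47.7+16)&(d>0)
W=w[m];W=W[np.hypot(W[:,0]-547,W[:,1]+185)<75];print("dish ext",W.min(0),W.max(0),(W.min(0)+W.max(0))/2)
p,d,w=cloud("s6","side");m=(w[...,2]>190)&(w[...,2]<225)&(d>0)
W=w[m];W=W[np.hypot(W[:,0]-547,W[:,1]+185)<75];print("side dish ext",W.min(0),W.max(0),(W.min(0)+W.max(0))/2)
p,d,w=cloud("t6","top");m=(w[...,2]>190)&(w[...,2]<225)&(d>0)
W=w[m];W=W[np.hypot(W[:,0]-547,W[:,1]+185)<75];print("top dish ext",W.min(0),W.max(0),(W.min(0)+W.max(0))/2)
E
```

```text
bore cam [ 548.45215553 -185.1257761   269.48      ]
bore cam [ 548.39362017 -184.92850175  269.48      ]
dish ext [ 484.2175817  -249.73792861  203.00847658] [ 613.19960124 -120.67151444  221.63193598] [ 548.70859147 -185.20472153  212.32020628]
side dish ext [ 482.53246508 -250.16246071  199.31744759] [ 610.9195809  -122.2954359   224.65109518] [ 546.72602299 -186.22894831  211.98427139]
top dish ext [ 483.56862235 -236.20989484  200.53623185] [ 609.76485386 -120.55906559  224.72103442] [ 546.66673811 -178.38448021  212.62863314]
```

>>> jog_arm([
  [[0,0,0],[0,0,0.006],-0.7],
  [[0,0,0],[0,0,0.013],-0.7],
  [[0,0,0],[0,0,0.019],-0.7],
  [[0,0,0],[0,0,0.022],-0.7],
  [[0,0,0],[0,0,0.0235],-0.7],
  [[0,0,0],[0,0,0.025],-0.7],
  [[0,0,0],[0,0,0.0265],-0.7],
  [[0,0,0],[0,0,0.028],-0.7],
  [[0,0,0],[0,0,0.0295],-0.7],
  [[0,0,0],[0,0,0.031],-0.7],
  [[0,0,0],[0,0,0.031],-0.7],
])

```text
time: 9.98
tool_pos: [547.2, -185.2, 222.1]
tcp_rot: [179.3, -0.0, 90.0]
ft_force: [-1.3, 0.5, -3.8]
finger_gap: 27.1
```

>>> jog_arm([
  [[0,0,0],[0,0,0.002],-0.7],
  [[0,0,0],[0,0,0.004],-0.7],
  [[0,0,0],[0,0,0.006],-0.7],
  [[0,0,0],[0,0,0.008],-0.7],
  [[0,0,0],[0,0,0.01],-0.7],
  [[0,0,0],[0,0,0.012],-0.7],
  [[0,0,0],[0,0,0.014],-0.7],
  [[0,0,0],[0,0,0.014],-0.7],
])

```text
time: 10.98
tool_pos: [547.4, -185.2, 208.1]
tcp_rot: [179.3, -0.0, 90.0]
ft_force: [-0.2, 0.2, -3.4]
finger_gap: 27.1
```

```bash
python3 - <<'E'
from h import *
s=snap("wrist","w7");print(s["time"],s["tool_pos"],s["tcp_rot"],s["ft_force"],s["wrist_torque"])
s=snap("side","s7");print(s["tool_pos"],s["ft_force"],s["wrist_torque"])
crop("w7",270,200,100,130,5);
E
```

```text
10.975 [ 547.38020363 -185.19933708  208.05895737] [ 1.79347647e+02 -8.95085691e-03  9.00206626e+01] [-0.15381977  0.20892279 -3.36757944] [-0.01354984 -0.05583841  0.02022598]
[ 547.43186877 -185.22445997  208.19762664] [-0.20605324 -0.28421132 -3.74150942] [ 0.02837797 -0.01101342  0.0035819 ]
```

View pics/w7_c270_200.png

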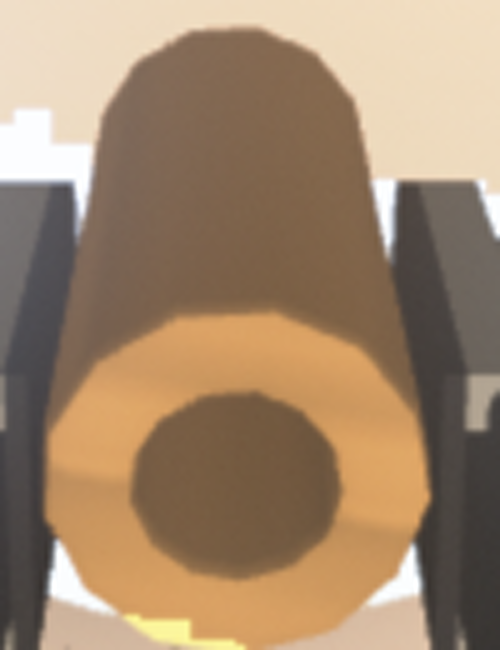

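>>> jog_arm([
  [[0,0,0],[0,0,0.003],-0.7],
  [[0,0,0],[0,0,0.007],-0.7],
  [[0,0,0],[0,0,0.011],-0.7],
  [[0,0,0],[0,0,0.015],-0.7],
  [[0,0,0],[0,0,0.019],-0.7],
  [[0,0,0],[0,0,0.023],-0.7],
  [[0,0,0],[0,0,0.027],-0.7],
  [[0,0,0],[0,0,0.031],-0.7],
  [[0,0,0],[0,0,0.035],-0.7],
  [[0,0,0],[0,0,0.039],-0.7],
  [[0,0,0],[0,0,0.042],-0.7],
  [[0,0,0],[0,0,0.042],-0.7],
])

```text
time: 12.58
tool_pos: [547.8, -185.2, 165.9]
tcp_rot: [179.4, -0.0, 90.0]
ft_force: [0.2, -0.8, -4.0]
finger_gap: 27.4
```

>>> jog_arm([
  [[0,0,0],[0,-0.0004,0.001],-0.7],
  [[0,0,0],[0,-0.0008,0.003],-0.7],
  [[0,0,0],[0,-0.0009,0.007],-0.7],
  [[0,0,0],[0,-0.0009,0.011],-0.7],
  [[0,0,0],[0,-0.001,0.015],-0.7],
  [[0,0,0],[0,-0.001,0.019],-0.7],
  [[0,0,0],[0,-0.0011,0.023],-0.7],
  [[0,0,0],[0,-0.0011,0.026],-0.7],
  [[0,0,0],[0,-0.0011,0.026],-0.7],
])

```text
time: 13.7
tool_pos: [547.0, -185.2, 139.9]
tcp_rot: [179.4, -0.0, 90.0]
ft_force: [1.1, -0.5, -3.3]
finger_gap: 26.8
```

```bash
python3 - <<'E'
from h import *
s=snap("wrist","w8");print(s["time"],s["tool_pos"],s["tcp_rot"],s["ft_force"],s["wrist_torque"])
crop("w8",270,200,100,130,5);
E
```

```text
13.7 [ 546.97475307 -185.15386511  139.91260072] [ 1.79362129e+02 -1.54925200e-02  9.00206201e+01] [ 1.06573291 -0.53775841 -3.33143193] [-0.03093918  0.00229661 -0.0024039 ]
```

View pics/w8_c270_200.png

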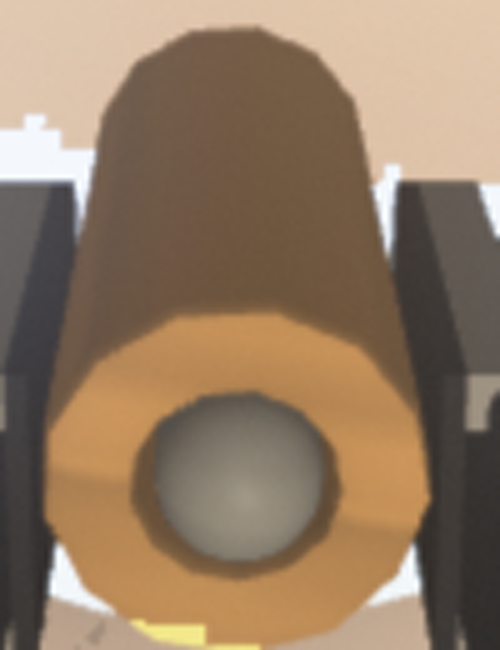

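>>> jog_arm([
  [[0,0,0],[0,0,0.0015],-0.7],
  [[0,0,0],[0,0,0.003],-0.7],
  [[0,0,0],[0,-0.0001,0.0045],-0.7],
  [[0,0,0],[0,-0.0001,0.0055],-0.7],
  [[0,0,0],[0,-0.0001,0.0062],-0.7],
  [[0,0,0],[0,-0.0001,0.007],-0.7],
  [[0,0,0],[0,-0.0001,0.007],-0.7],
])

```text
time: 14.62
tool_pos: [547.1, -185.2, 133.2]
tcp_rot: [179.3, -0.0, 90.0]
ft_force: [0.0, -0.6, -2.9]
finger_gap: 27.5
```

>>> jog_arm([
  [[0,0,0],[0,0,0.0003],-0.7],
  [[0,0,0],[0,0,0.0006],-0.7],
  [[0,0,0],[0,0,0.0009],-0.7],
  [[0,0,0],[0,0,0.0012],-0.7],
  [[0,0,0],[0,0,0.0012],-0.7],
])

```text
time: 15.25
tool_pos: [547.1, -185.2, 132.0]
tcp_rot: [179.3, -0.0, 90.0]
ft_force: [0.1, -0.6, -3.8]
finger_gap: 27.1
```

>>> jog_arm([
  [[0,0,0],[0,0,0.0003],-0.7],
  [[0,0,0],[0,0,0.0006],-0.7],
  [[0,0,0],[0,0,0.0009],-0.7],
  [[0,0,0],[0,0,0.0009],-0.7],
])

```text
time: 15.75
tool_pos: [547.4, -185.3, 131.6]
tcp_rot: [179.3, 0.0, 90.0]
ft_force: [-1.5, 1.0, 1.2]
finger_gap: 26.7
```

>>> jog_arm([
  [[0,0,0],[0,0,0.0003],-0.7],
  [[0,0,0],[0,0,0.0006],-0.7],
  [[0,0,0],[0,0,0.0006],-0.7],
])

```text
time: 16.12
tool_pos: [547.5, -185.5, 131.5]
tcp_rot: [179.3, 0.0, 90.0]
ft_force: [-3.2, 1.7, 5.8]
finger_gap: 27.0
```

```bash
python3 - <<'E'
from h import *
s=snap("wrist","w9");print(s["time"],s["tool_pos"],s["tcp_rot"],s["ft_force"],s["wrist_torque"],s["joint_pos"].round(1))
p,d,w=cloud("w9","wrist");tp=s["tool_pos"]
W=w.reshape(-1,3);r=np.hypot(W[:,0]-tp[0],W[:,1]-tp[1])
u=(r<58)&(r>18)&(W[:,2]<tp[2]-20)&(W[:,2]>tp[2]-70);F=W[u]
A=np.c_[F[:,:2]-tp[:2],np.ones(len(F))]
ok=np.abs(F[:,2]-np.median(F[:,2]))<4
c=np.linalg.lstsq(A[ok],F[ok,2],rcond=None)[0];print("plane slopes deg",np.degrees(c[:2]),c[2]-tp[2],ok.sum())
E
```

```text
16.125 [ 547.5063181  -185.46258876  131.48582838] [1.79281781e+02 2.81671326e-02 9.00199620e+01] [-3.17829231  1.67416213  5.77000887] [ 0.13898003  0.68952563 -0.01284775] [-24.    8.3  96.8   0.3  74.2 -24. ]
plane slopes deg [-0.1148925   0.01716438] -47.70892892450455 22939
```

>>> jog_arm([
  [[0,-0.02,2],[0,0,0],-0.7],
  [[0,-0.05,4],[0,0,0],-0.7],
  [[0,-0.07,6],[0,0,0],-0.7],
  [[0,-0.09,8],[0,0,0],-0.7],
  [[0,-0.09,8],[0,0,0],-0.7],
])

```text
time: 16.8
tool_pos: [547.5, -185.5, 131.0]
tcp_rot: [179.3, 0.0, 82.0]
ft_force: [-0.5, -0.6, 4.7]
finger_gap: 27.0
```

```bash
python3 -c "
from bench import *
s=sense();print(s['time'],s['tool_pos'],s['tcp_rot'],s['ft_force'],s['wrist_torque'])"
```

```text
16.8 [ 547.51937716 -185.45246464  131.00007538] [1.79277992e+02 1.30456505e-02 8.19975496e+01] [-0.4644793  -0.64709779  4.66513252] [-0.12023745  0.44954526  0.01103057]
```

>>> jog_arm([
  [[0,-0.02,2],[0,0,0],-0.7],
  [[0,-0.05,4],[0,0,0],-0.7],
  [[0,-0.07,6],[0,0,0],-0.7],
  [[0,-0.09,8],[0,0,0],-0.7],
  [[0,-0.09,8],[0,0,0],-0.7],
])

```text
time: 17.42
tool_pos: [546.8, -185.1, 130.0]
tcp_rot: [179.4, -0.0, 74.0]
ft_force: [0.1, 1.4, -3.9]
finger_gap: 27.2
```

```bash
python3 -c "
from bench import *
s=sense();print(s['time'],s['tool_pos'],s['tcp_rot'],s['ft_force'],s['wrist_torque'])"
```

```text
17.425 [ 546.78484787 -185.1071313   130.00333302] [ 1.79392903e+02 -1.26401681e-02  7.39846681e+01] [ 0.07702184  1.42604464 -3.89087036] [-0.010749   -0.00117836 -0.04610956]
```

>>> jog_arm([
  [[0,0,0],[0,0,0.0005],-0.7],
  [[0,0,0],[0,0,0.001],-0.7],
  [[0,0,0],[0,0,0.0015],-0.7],
  [[0,0,0],[0,0,0.002],-0.7],
  [[0,0,0],[0,0,0.002],-0.7],
])

```text
time: 18.05
tool_pos: [547.2, -185.2, 128.5]
tcp_rot: [179.3, -0.0, 74.0]
ft_force: [0.3, 1.1, -3.5]
finger_gap: 27.4
```

```bash
python3 -c "
from bench import *
s=sense();print(s['time'],s['tool_pos'],s['tcp_rot'],s['ft_force'],s['wrist_torque'])"
```

```text
18.05 [ 547.19199608 -185.1824827   128.54011801] [ 1.79336434e+02 -1.26360320e-02  7.40238525e+01] [ 0.34794065  1.07303121 -3.49493228] [0.1306754  0.00086845 0.04786886]
```

>>> jog_arm([
  [[0,0,0],[0,0,0.0006],-0.7],
  [[0,0,0],[0,0,0.0012],-0.7],
  [[0,0,0],[0,0,0.0018],-0.7],
  [[0,0,0],[0,0,0.0024],-0.7],
  [[0,0,0],[0,0,0.003],-0.7],
  [[0,0,0],[0,0,0.003],-0.7],
])

```text
time: 18.8
tool_pos: [547.2, -185.3, 125.5]
tcp_rot: [179.3, -0.0, 74.0]
ft_force: [0.3, 1.7, -3.6]
finger_gap: 27.0
```

>>> jog_arm([
  [[0,0,0],[0,0,0.0003],-0.7],
  [[0,0,0],[0,0,0.0006],-0.7],
  [[0,0,0],[0,0,0.0009],-0.7],
  [[0,0,0],[0,0,0.0009],-0.7],
])

```text
time: 19.3
tool_pos: [547.3, -185.3, 124.7]
tcp_rot: [179.3, -0.0, 74.0]
ft_force: [-0.0, 1.4, -3.2]
finger_gap: 27.1
```

>>> jog_arm([
  [[0,0,0],[0,0,0.0003],-0.7],
  [[0,0,0],[0,0,0.0006],-0.7],
  [[0,0,0],[0,0,0.0009],-0.7],
  [[0,0,0],[0,0,0.0009],-0.7],
])

```text
time: 19.8
tool_pos: [547.3, -185.3, 123.9]
tcp_rot: [179.3, -0.0, 74.0]
ft_force: [0.3, 1.0, -2.2]
finger_gap: 27.1
```

>>> jog_arm([
  [[0,0,0],[0,0,0.0003],-0.7],
  [[0,0,0],[0,0,0.0005],-0.7],
  [[0,0,0],[0,0,0.0005],-0.7],
])

```text
time: 20.18
tool_pos: [547.5, -185.3, 123.9]
tcp_rot: [179.3, -0.0, 74.0]
ft_force: [-1.7, 3.1, 4.8]
finger_gap: 27.2
```

>>> jog_arm([
  [[0,0,0],[0,0,-0.0004],-0.7],
  [[0,0,0],[0,0,-0.0004],-0.3],
  [[0,0,0],[0,0,-0.0004],-0.2],
  [[0,0,0],[0,0,-0.0004],0],
  [[0,0,0],[0,0,-0.0004],0.1],
  [[0,0,0],[0,0,-0.0004],0.3],
  [[0,0,0],[0,0,-0.0004],0.3],
  [[0,0,0],[0,0,-0.0004],0.3],
])

```text
time: 21.18
tool_pos: [547.3, -185.2, 123.7]
tcp_rot: [179.3, -0.0, 74.0]
ft_force: [-0.1, 0.6, -0.1]
finger_gap: 55.6
```

```bash
python3 - <<'E'
from h import *
s=snap("wrist","w10");print(s["time"],s["tool_pos"],s["tcp_rot"],s["ft_force"],s["finger_gap"])
p,d,w=cloud("w10","wrist");tp=s["tool_pos"]
W=w.reshape(-1,3);r=np.hypot(W[:,0]-548,W[:,1]+185.3)
F=W[(r<55)&(r>18)&(W[:,2]<95)&(W[:,2]>60)];A=np.c_[F[:,:2]-[548,-185.3],np.ones(len(F))]
ok=np.abs(F[:,2]-np.median(F[:,2]))<4
c=np.linalg.lstsq(A[ok],F[ok,2],rcond=None)[0];print("plane slopes deg",np.degrees(c[:2]),c[2],ok.sum())
E
```

```text
21.175 [ 547.28116373 -185.24500346  123.69865487] [ 1.79328881e+02 -8.62969212e-03  7.40225038e+01] [-0.09900419  0.62295315 -0.09067331] 55.60083052550259
plane slopes deg [-0.00150865 -0.00428329] 76.02508950616628 22272
```

View pics/w10.png

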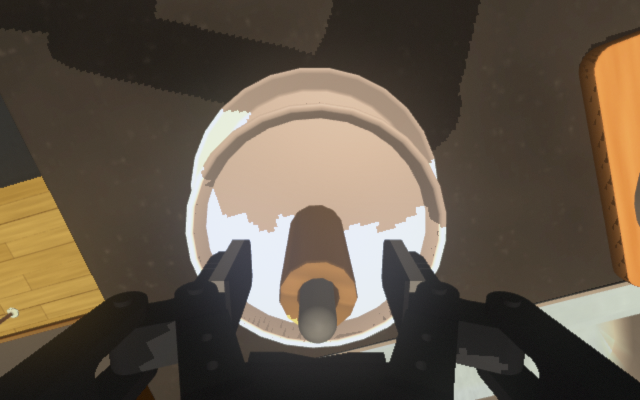

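>>> jog_arm([
  [[0,0,0],[0,0,0],0.7],
  [[0,0,0],[0,0,0],0.7],
  [[0,0,0],[0,0,-0.005],0.7],
  [[0,0,0],[0,0,-0.02],0.7],
  [[0,0,0],[0,0,-0.045],0.7],
  [[0,0,0],[0,0,-0.075],0.7],
  [[0,0,0],[0,0,-0.105],0.7],
  [[0,0,0],[0,0,-0.13],0.7],
  [[0,0,0],[0,0,-0.14],0.7],
  [[0,0,0],[0,0,-0.14],0.7],
  [[0,0,0],[0,0,-0.14],0.7],
])

```text
time: 22.6
tool_pos: [545.2, -184.6, 262.4]
tcp_rot: [179.4, -0.0, 74.0]
ft_force: [-0.1, 0.3, -1.1]
finger_gap: 72.6
```

```bash
python3 - <<'E'
from h import *
s=snap("wrist","w11");print(s["time"],s["tool_pos"],s["ft_force"],s["finger_gap"]);snap("top","t11");snap("side","s11")
p,d,w=cloud("w11","wrist")
W=w.reshape(-1,3);r=np.hypot(W[:,0]-548,W[:,1]+185.3)
F=W[(r<55)&(r>18)&(W[:,2]<95)&(W[:,2]>60)];A=np.c_[F[:,:2]-[548,-185.3],np.ones(len(F))]
ok=np.abs(F[:,2]-np.median(F[:,2]))<4
c=np.linalg.lstsq(A[ok],F[ok,2],rcond=None)[0];print("plane slopes deg",np.degrees(c[:2]),c[2],ok.sum())
a=load("top0")[0];b=load("t11")[0];dd=cv2.absdiff(a,b).max(-1);
for nm,(u,v) in dict(timer=(210,148),jar=(284,128),salt=(327,147),candle=(322,243)).items():
    A=a[v-18:v+18,u-18:u+18];T=a[v-14:v+14,u-14:u+14];m=cv2.matchTemplate(b[v-20:v+20,u-20:u+20],T,cv2.TM_CCOEFF_NORMED);print(nm,np.unravel_index(m.argmax(),m.shape),m.max())
E
```

```text
22.6 [ 545.16906391 -184.6239461   262.38968092] [-0.09748528  0.28755891 -1.06804138] 72.61172630893942
plane slopes deg [-0.02971648 -0.00112804] 76.0252900104752 9705
timer (np.int64(6), np.int64(6)) 0.9960198
jar (np.int64(6), np.int64(6)) 0.9967937
salt (np.int64(6), np.int64(6)) 0.98805916
candle (np.int64(6), np.int64(6)) 0.96868
```

View pics/t11.png

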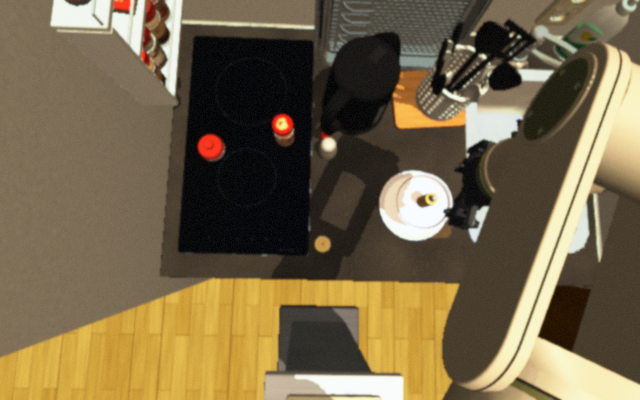

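View pics/w11.png

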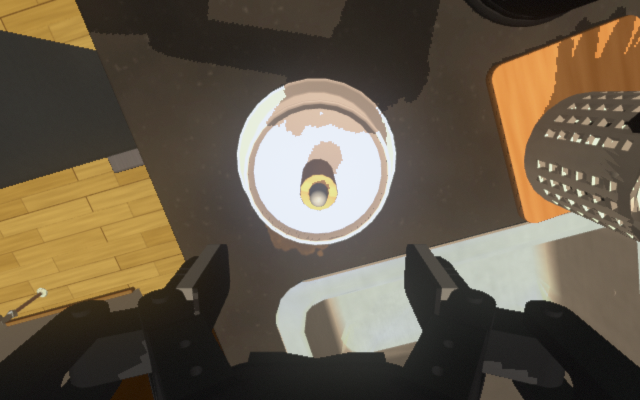

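The wrist view shows the tier sitting concentric on the stand. The post tip stands out of the hub at about (319,193), and the gripper is clear above it. In the top view the four loose things (around 210,148; 284,128; 327,147; 322,243) have not moved.

```bash
python3 -c "
from bench import *
print(hand_in())"
```

```text
the job is handed in; nothing more can be done
None
```

The upper tier is back on the stand, fully home on the shoulder, let go of, and handed in at about 23 s.

- **What I did:** I gripped the hub about 70 mm up and levelled a 0.7° tilt it had picked up in the grip. I lowered it over the post without binding until the foot met the pin, with the tool at about 131.6 mm. I then turned it under roughly 9 N until the slots dropped over the pin, within 16°. I lowered it about 8 mm below the pin contact height, until it met the shoulder with about 8 N. Then I eased off, opened the gripper and backed away upward.
- **Last checks:** The tier's dish floor is level to within 0.03°. It reads 76.0 mm, against 26.0 mm when the tier stood on the hob, which puts the underside at 55.0 mm, the home height. The post tip stands out of the hub and the gripper is clear. The timer, jar, salt shaker and candle show no shift in the top camera.
- **What disagreed:** The wrist camera read about 1.5 mm too far in x compared with the fixed cameras. I cancelled this by measuring the hub and the post with the same camera. The levelled tool also drifted about 1 mm sideways on the way down, which I corrected before contact.

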